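# Clamp the granite sample with the cam lever

## Robot

A 7-joint arm with a two-finger parallel gripper is mounted at the origin on the work surface. World frame = base frame: x ahead of the robot, y to its left, z up, the work surface at z = 0. Lengths are in m, angles in degrees, forces in N, time in s.
With the tool pointing down it reaches from about 0.425 to 0.95 m from the base axis. Payload 4.7 kg.
Tool frame: the origin (TCP) lies midway between the tips of the shut fingers; the grasp point (between the pads) lies 19 mm behind it (ctrl.pinch_z is the distance from the TCP to the grasp point, in m); y points along the fingers, z is the direction in which the jaws open and shut, and the axes are right-handed (so a half turn about y gives the same grasp; the last joint's range is limited). The gripper opens to 85 mm and grips with 20 to 120 N. Pads are 22 mm wide; open, the fingers measure 114 mm over their backs; the gripper's body (76 mm by 85 mm) begins 54 mm behind the grasp point. The pads swing forward as they close: fully open they stand 13 mm farther back than shut.
Start: joints at [-77.745, 26.849, -2.785, 87.806, 1.381, 65.374, -4.715], TCP at [0.162, 0.655, 0.196] pointing down, gripper open.
Joint ranges: [-148.3, 148.3], [-19.14, 114.17], [-79.39, 73.82], [5.75, 140.21], [-59.74, 239.74], [12.07, 113.84], [-152.46, 152.46]. Speed limits (degrees/s): [147.25, 147.25, 180, 180, 180, 180, 180].

## Interface

Orientations are given as a 3x3 rotation matrix whose columns are the frame's x, y, z axes.
In Python, from plant import ctrl gives the robot as it stands.
- The arm moves only by the shell command python3 -m handwheel 'ROWS' [FORCE]. ROWS is JSON, a list of rows, each an object of numbers: "x", "y", "z": the shift along the tool's x, y, z in mm; "rx", "ry", "rz": the turn, a rotation vector about the tool's x, y, z in degrees; "grip": the finger opening in mm, from 0 to 85.4. A call has 1 to 12 rows; each row shifts and turns the commanded pose from where the row before left it, along the tool's axes as they then stand; what a row does not reach is not made up. A row lasts 1/10 s, in which the tool goes at most 50 mm and 8.59 degrees, less where a joint would pass 70% of its speed; a pose out of reach is approached as far as the arm can. A call with a gripper value outside its range is refused whole. The fingers move at their own pace and stop on an object; FORCE is the grip in N (left out, the last holds). Time passes only in rows, so rows that do not move let the fingers close. It gives the time, the measured TCP pose, the force and the opening at its end, in the units of the state.
- ctrl.observe(): the state, without advancing time (a new reading comes with each control period).
- ctrl.get_image(name): name is "scene" or "top"; returns a dict with "img" (420x560x3 uint8, red, green, blue), "fx", "fy", "cx", "cy" (pixels), "R" (3x3) and "t" (3): a world point X has camera coordinates R X + t. Camera axes: x right, y down, z forward; pixel columns grow to the right and rows downward; lengths in m; the calibration is good to about 2 mm. A picture is of the moment at which its call begins. There is no depth.
- ctrl.hand_in(): hands the job in, once; it reports no verdict.
Trained networks look in the newest picture that a camera, given by its name, has taken for a name from the list of things; names that differ only in an ending like _2 or _b are one class to them, and where a whole thing is asked for, a point or a joint stands for the part that bears it (a point fixed in the world has none). Each returns a list of dicts, best first, with "confidence" (0 to 1); they miss things now and then, are a little off and sometimes report something else, mostly with a low value. They report only what shows in the picture. A call takes as long as a camera call. They do not tell look-alikes from the thing itself.
- ctrl.look_for(camera, label): "rect" ([left, top, right, bottom] in pixels, round what is visible of it).
- ctrl.regions_of(camera, label): "mask" (420x560 bool, what is visible of it) and "rect" ([left, top, right, bottom] in pixels, round what is visible of it).
The state is a dict: "clock": time; "joint_pos": joint angles; "joint_velocities": joint speeds; "effort": joint torques, N m; "position": TCP position; "ee_rot": TCP orientation; "contact_force": force on the tool from outside, world axes, zero at the start; "torque": the same for the moment, N m; "gripper_width": finger opening in m.
Only numpy, scipy, OpenCV 4.12 (cv2) and the standard library are available. Lean on these libraries where they do the work, as an engineer would, in place of code of your own. Each camera call takes 0.05 s, during which the arm holds its last target. There are 200 camera calls.

## Task

Set the red-brown granite block gently down in the yellow nest of the cam clamp, its long side pointing from jaw to jaw, and let go of it. Then push the red lever from its side with closed fingers, clockwise through its quarter turn, until you feel the end stop, and lean on it there for about half a second with roughly 20 N (at least 12 N, and never more than 35 N on the lever at any moment), so that the block stays clamped. Leave the limestone block, the two chisels and the mallet alone, and finally take the hand away.

Things in the scene. Friction and masses are not known exactly. Their poses are not given: they have to be found in the camera images.
- vice: green and dark-steel cam clamp bolted to the bench; base plate 140 (x) by 235 (y) by 12 mm; origin at table height, z up. Along y: sprung jaw (face at +71 mm), nest, pusher pad (face at -12 mm with the lever fully open), 50 x 50 mm cam housing (top at z 50 mm) with the lever pivot at y -65 mm. Jaw and pad 60 and 50 mm wide, tops at z 40 mm; bracket behind the jaw to z 52 mm
- nest (a point): centre of the yellow 52 x 72 mm patch on the base plate between pad and jaw, on the plate's upper face (12 mm above the table); axes as the clamp's. Gap along y 83 mm, lever fully open (block 70): 5 mm room at the jaw, 8 at the pad, up to 4 mm less at the lever's start. The lever drives the pad 17 mm to +y in proportion to its turn: the block slides to the jaw and pushes it back
- pivot (a point): point on the lever's upright turning axis, at the mid-height of the lever's handle (70 mm above the table)
- handle: the lever's handle: rigid red flat-sided bar, 18 mm wide, 22 mm tall (59 to 81 mm above the table), from 35 to 120 mm out from the pivot; inboard a steel neck 10 mm wide. Origin on the turning axis at mid-height; the handle runs along its own -y. Only table and base plate lie under its sweep. It stays where it is left
- handle_end (a point): outer end of the red handle, 120 mm from the pivot. At the start the handle points roughly along the clamp's -y (up to 0.2 rad short of it or 0.55 past it); it closes clockwise seen from above. The rigid end stop is set differently each time: somewhere within 0.2 rad of the handle pointing along the clamp's -x, to be found by feel. Turning takes 4 to 9 N at 95 mm out; on the stop the force climbs steeply
- jaw (a joint): travel of the sprung jaw (m): 0 = free, grows as it is pushed back towards the clamp's +y; 4 N per mm on top of 8 N preload; about 0.004 when the block is fully clamped with the lever on its stop
- granite: the workpiece: red-brown granite block 50 mm (x) by 70 mm (y) by 40 mm tall, 0.28 to 0.48 kg, standing on the table; origin at the centre of its underside. It goes into the nest with its y along the clamp's y (either way round); its two 70 mm long sides stay free for the fingers
- limestone: bystander: pale cream limestone block of the same size, origin at the centre of its underside; it may stand in either of the two places
- chisel_a: bystander: dark steel stone chisel, about 180 mm long and 14 mm thick, lying beyond the clamp; origin near its middle, on the table; long axis x
- chisel_b: bystander: a second such chisel, lying to the right of the clamp
- mallet: bystander: round steel carver's mallet standing on its head, 84 mm across, 134 mm tall; origin at the centre of its underside
Not all that is in view belongs to the job. There is more than one size of the granite; the job needs the largest.

How it is judged (in metres and radians):
On the way, in this order (a step that is already met when the one before it is completed fails the run):
1. the granite block stands released in the nest between pad and jaw, long side from jaw to jaw, at rest (x of granite in the frame of nest between -0.01 and 0.01 m and y of granite in the frame of nest between -0.008 and 0.008 m and z of granite in the frame of nest below 0.003 m and angle between the y axis of granite and the y axis of vice, either way round below 0.12 rad and contact force between granite and the fingers below 0.1 N and linear speed of granite below 0.02 m/s), for 0.2 s.
2. the lever is at its end stop (the jaw pushed back 3.3 mm or more) and pressed there with 12 N or more for 0.2 s (value of joint jaw above 0.0033 m and contact force between handle and the fingers above 12 N), for 0.2 s.
At the end, for the whole second after the job is handed in: The lever rests at its end stop, so that the sprung jaw stays pushed back more than 3 mm, and the granite block stands flat on the plate (within 3 mm), within 11 mm of the nest's centre across the jaws and within 0.06 rad of square, everything at rest and the hand away (x of granite in the frame of nest between -0.011 and 0.011 m and z of granite in the frame of nest below 0.003 m and angle between the y axis of granite and the y axis of vice, either way round below 0.06 rad and linear speed of granite below 0.02 m/s and value of joint jaw above 0.003 m and angular speed of handle below 0.05 rad/s); the robot touches nothing.
It fails at once if more than 35 N on the lever (contact force between handle and anything else above 35 N).
It fails at once if the granite block is dropped or knocked: it moves faster than 0.4 m/s while not held in the fingers (contact force between granite and the fingers below 0.1 N and linear speed of granite above 0.4 m/s).
It fails at once if the limestone block is moved more than 15 mm (distance of limestone from where it was at the start of the episode above 0.015 m).
It fails at once if a chisel is moved more than 15 mm (distance of any of chisel_a, chisel_b from where it was at the start of the episode above 0.015 m).
It fails at once if the mallet is moved more than 15 mm (distance of mallet from where it was at the start of the episode above 0.015 m).
It also fails if it takes over 72 s, if anything falls off the work surface, if the arm or the gripper's body presses on something with over 40 N, if the wrist force passes 120 N, or if a joint passes its speed limit or range.

## Working session

There is one attempt and no reset: what is moved stays moved. The work goes in short steps, Python scripts to look and compute and a shell command to move; the robot and the scene stay as the last step left them, time stands still between calls to the robot, and variables do not carry over. Pictures are saved under pics/ and viewed, about 8 in all and at most 12, crops included, and the job is handed in when it is done.

```bash
ls; mkdir -p pics
python3 - <<'E'
from plant import ctrl
import cv2
s=ctrl.observe()
print({k:s[k] for k in('clock','position','ee_rot','contact_force','gripper_width')},ctrl.pinch_z)
for n in('scene','top'):
    d=ctrl.get_image(n); cv2.imwrite(f'pics/{n}0.png',d['img'][:,:,::-1]); print(n,d['fx'],d['cx'],d['cy'],d['R'],d['t'])
    for l in('granite','limestone','vice','handle','mallet','chisel_a','nest'):
        print(l,[(([int(v) for v in r['rect']]),round(r['confidence'],2)) for r in ctrl.look_for(n,l)][:4])
E
```

```text
pics
{'clock': 0.0, 'position': array([0.16209861, 0.65455625, 0.1952396 ]), 'ee_rot': array([[ 9.70678471e-01, -4.32661285e-04,  2.40381196e-01],
       [-2.40381580e-01, -1.96485628e-03,  9.70676483e-01],
       [ 5.23403682e-05, -9.99997976e-01, -2.01124750e-03]]), 'contact_force': array([0.39562372, 0.11780012, 0.43067275]), 'gripper_width': 0.08565130301471648} 0.0187
scene 422.1783272056821 277.64345236201046 207.6859310389407 [[-0.39333017  0.9193161   0.01221823]
 [ 0.47217374  0.21338719 -0.85528818]
 [-0.78888741 -0.33064152 -0.51800854]] [ 0.24652558 -0.19277316  1.55997653]
granite [([422, 215, 447, 235], 0.92), ([383, 215, 413, 241], 0.8), ([346, 204, 375, 221], 0.55)]
limestone [([373, 250, 409, 274], 0.75)]
vice [([209, 208, 313, 257], 0.97)]
handle [([204, 185, 240, 210], 0.7)]
mallet [([178, 144, 202, 188], 0.7)]
chisel_a [([221, 255, 266, 307], 0.79), ([128, 204, 196, 212], 0.67)]
nest [([211, 208, 309, 259], 0.75), ([278, 223, 296, 243], 0.28)]
top 544.3192805967299 282.65080121765675 208.5489705936979 [[ 0.00609269 -0.99994756  0.00823112]
 [-0.99364193 -0.00697925 -0.11236996]
 [ 0.11242152 -0.00749415 -0.99363235]] [-0.0350056   0.59943579  1.31495948]
granite [([111, 286, 136, 312], 0.91), ([148, 264, 178, 287], 0.7), ([195, 277, 220, 304], 0.68)]
limestone [([144, 196, 180, 226], 0.7)]
vice [([251, 189, 346, 251], 0.87)]
handle [([322, 212, 374, 238], 0.79)]
mallet [([416, 269, 454, 303], 0.72)]
chisel_a [([274, 112, 286, 180], 0.81), ([380, 196, 452, 218], 0.77)]
nest [([247, 190, 345, 250], 0.62), ([148, 266, 179, 287], 0.6), ([275, 110, 284, 180], 0.27)]
```

Run:
```python
import cv2,numpy as np
a=cv2.imread('pics/top0.png')[100:330,90:470]
cv2.imwrite('pics/top0c.png',cv2.resize(a,None,fx=2.1,fy=2.1,interpolation=cv2.INTER_CUBIC))
```

```text
(no output)
```

View pics/top0c.png

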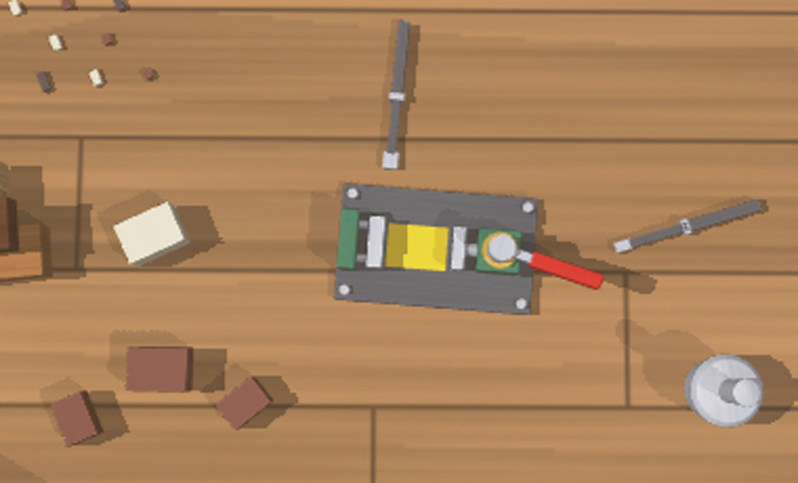

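View pics/scene0.png

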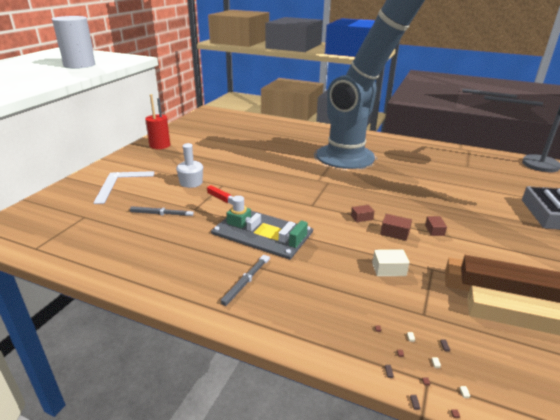

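```bash
cat > fit.py <<'E'
import numpy as np,cv2
from scipy.optimize import minimize
from plant import ctrl
def proj(d,P):
    c=P@np.array(d['R']).T+np.array(d['t']); return np.c_[d['fx']*c[:,0]/c[:,2]+d['cx'],d['fy']*c[:,1]/c[:,2]+d['cy']]
def ray(d,u,v,z):
    R=np.array(d['R']);C=-R.T@np.array(d['t']);r=R.T@[(u-d['cx'])/d['fx'],(v-d['cy'])/d['fy'],1]
    return C+r*(z-C[2])/r[2]
def box(x0,x1,y0,y1,z0,z1): return np.array([[x,y,z] for x in(x0,x1) for y in(y0,y1) for z in(z0,z1)])
def place(B,p): c,s=np.cos(p[2]),np.sin(p[2]); return B@np.array([[c,s,0],[-s,c,0],[0,0,1]])+[p[0],p[1],0]
S=8
def render(d,boxes,p,roi):
    x0,y0,x1,y1=roi; m=np.zeros(((y1-y0)*S,(x1-x0)*S),np.uint8)
    for B in boxes:
        q=(proj(d,place(B,p))-[x0,y0]+.5)*S
        cv2.fillConvexPoly(m,cv2.convexHull(np.round(q).astype(np.int32)),255)
    return cv2.resize(m,(x1-x0,y1-y0),interpolation=cv2.INTER_AREA)/255.
def fit(views,boxes,p0):  # views: list of (cam dict, mask)
    V=[]
    for d,m in views:
        ys,xs=np.where(m); roi=(xs.min()-12,ys.min()-12,xs.max()+13,ys.max()+13); V.append((d,m[roi[1]:roi[3],roi[0]:roi[2]].astype(float),roi))
    def cost(p): return sum(np.abs(render(d,boxes,p,r)-m).sum()/m.sum() for d,m,r in V)
    best=min((minimize(cost,[p0[0],p0[1],a],method='Nelder-Mead',options=dict(initial_simplex=np.array([[p0[0],p0[1],a],[p0[0]+.02,p0[1],a],[p0[0],p0[1]+.02,a],[p0[0],p0[1],a+.3]]),xatol=1e-5,fatol=1e-5)) for a in p0[2]),key=lambda r:r.fun)
    return best.x,best.fun
BLK=[box(-.025,.025,-.035,.035,0,.04)]
VICE=[box(-.07,.07,-.1175,.1175,0,.012)]
HANDLE=[box(-.009,.009,-.12,-.035,.059,.081)]
E
cat > m1.py <<'E'
from fit import *
D={n:ctrl.get_image(n) for n in('top','scene')}
def best(n,l,near):
    rs=ctrl.regions_of(n,l); 
    for r in rs:
        q=r['rect']; 
        if abs((q[0]+q[2])/2-near[0])<12 and abs((q[1]+q[3])/2-near[1])<12: return np.array(r['mask'])
    print('none',n,l,[r['rect'] for r in rs])
A=np.arange(0,3.1,.4)
out={}
for l,nt,ns,bx,aa in(('granite',(163,275),(398,228),BLK,A),('limestone',(162,211),(391,262),BLK,A),('handle',(348,225),(222,197),HANDLE,[-.4,0,.3]),('vice',(298,220),(261,233),None,[-.1,.1])):
    M={'top':best('top',l,nt),'scene':best('scene',l,ns)}; out[l]=M
    if bx is None: bx=[VICE[0],box(-.03,.03,.071,.1175,0,.04),box(-.03,.03,.1,.1175,0,.052),box(-.025,.025,-.09,-.04,0,.05),box(-.015,.015,-.08,-.05,.05,.085)]
    c=ray(D['top'],*nt,.03)
    for names in(('top',),('scene',),('top','scene')):
        if any(M[n] is None for n in names): continue
        p,f=fit([(D[n],M[n]) for n in names],bx,[c[0],c[1],aa]); print(l,names,np.round(p[:2]*1000,1),round(np.degrees(p[2]),1),round(f,3),[int(M[n].sum()) for n in names])
im=D['top']['img'].astype(int); y=(im[...,0]>150)&(im[...,1]>130)&(im[...,2]<90); y[:, :270]=0;y[:,320:]=0;y[:190]=0;y[250:]=0
ys,xs=np.where(y); print('yellow',ray(D['top'],xs.mean(),ys.mean(),.012),y.sum(),cv2.minAreaRect(np.c_[xs,ys].astype(np.float32)))
for s in((416,269,454,303),): print('mallet',ray(D['top'],(s[0]+s[2])/2,(s[1]+s[3])/2,.06))
E
python3 m1.py
```

```text
granite ('top',) [433.8 254.9] -1.7 0.084 [625]
granite ('scene',) [433.8 258.5] 177.7 0.057 [630]
granite ('top', 'scene') [433.9 257.4] 178.0 0.173 [625, 630]
limestone ('top',) [593.  270.6] 25.9 0.074 [649]
limestone ('scene',) [595.2 272.3] 23.9 0.032 [897]
limestone ('top', 'scene') [593.4 271.7] 24.8 0.141 [649, 897]
handle ('top',) [ 575.9 -138.8] -19.5 0.404 [448]
handle ('scene',) [ 573.  -137.7] -18.7 0.434 [422]
handle ('top', 'scene') [ 575.  -137.4] -19.0 0.858 [448, 422]
vice ('top',) [579.  -68.3] -4.6 0.076 [5009]
vice ('scene',) [576.5 -68.2] -3.7 0.147 [2854]
vice ('top', 'scene') [578.6 -68. ] -4.2 0.23 [5009, 2854]
yellow [ 0.58057906 -0.04637209  0.012     ] 597 ((296.2000427246094, 213.3999786376953), (30.410520553588867, 50.98234939575195), 63.43495178222656)
mallet [ 0.41244466 -0.39718738  0.06      ]
```

```bash
cat > m2.py <<'E'
from fit import *
D={n:ctrl.get_image(n) for n in('top','scene')}
im=D['top']['img'].astype(int)
y=((im[...,0]>150)&(im[...,1]>130)&(im[...,2]<90)); y[:,:265]=0;y[:,312:]=0;y[:195]=0;y[245:]=0
ys,xs=np.where(y);print('yellow',ray(D['top'],xs.mean(),ys.mean(),.012),y.sum(),xs.min(),xs.max())
V=[]
for n,(a,b,c,e) in(('top',(310,190,400,260)),('scene',(190,175,250,220))):
    im=D[n]['img'].astype(int); m=(im[...,0]>110)&(im[...,1]<70)&(im[...,2]<70); k=np.zeros_like(m);k[b:e,a:c]=1; m&=k; V.append((D[n],m)); print(m.sum())
for v in(V[:1],V[1:],V):
    p,f=fit(v,HANDLE,[.574,-.133,[-.4,0]]);print('handle',np.round(p*1000,1)[:2],np.degrees(p[2]),f)
E
python3 m2.py
cat > go.py <<'E'
import sys,numpy as np
from plant import ctrl
from scipy.spatial.transform import Rotation as R
# target TCP xyz(mm) and azimuth of tool z: prints shift in present tool axes and residual turn
s=ctrl.observe();M=np.array(s['ee_rot']);p=np.array(s['position'])*1000
x,y,z,a=map(float,sys.argv[1:5]);c,q=np.cos(np.radians(a)),np.sin(np.radians(a))
T=np.array([[q,0,c],[-c,0,q],[0,-1,0]])
rv=R.from_matrix(M.T@T).as_rotvec(degrees=True);d=np.array([x,y,z])-p
print('clock',s['clock'],'tcp',p.round(1),'F',np.round(s['contact_force'],1),'w',round(s['gripper_width']*1000,1))
print('turn rv',rv.round(2),'shift now',(M.T@d).round(1),'shift after turn',(T.T@d).round(1))
E
python3 go.py 434 257 120 -2
```

```text
yellow [ 0.58028527 -0.04590296  0.012     ] 594 274 303
276
155
handle [ 572.4 -141.7] -17.799068204407796 0.1476840011366866
handle [ 585.4 -152. ] -30.75521075463778 0.5837824161922833
handle [ 574.  -142.9] -19.393916280635818 0.9302246789318813
clock 1.4 tcp [162.3 655.2 196.3] F [-0.4  0.2 -0.1] w 85.3
turn rv [-0.   78.09 -0.  ] shift now [ 359.5   76.3 -321.2] shift after turn [388.5  76.3 285.5]
```

```bash
python3 -m handwheel '[{"ry":7.81,"grip":85},{"ry":7.81},{"ry":7.81},{"ry":7.81},{"ry":7.81},{"ry":7.81},{"ry":7.81},{"ry":7.81},{"ry":7.81},{"ry":7.81}]' 40 && python3 -m handwheel '[{"x":38.8,"y":7,"z":28.5},{"x":38.8,"y":7,"z":28.5},{"x":38.8,"y":7,"z":28.5},{"x":38.8,"y":7,"z":28.5},{"x":38.8,"y":7,"z":28.5},{"x":38.8,"y":7,"z":28.5},{"x":38.8,"y":7,"z":28.5},{"x":38.8,"y":7,"z":28.5},{"x":38.8,"y":7,"z":28.5},{"x":38.8,"y":7,"z":28.5},{},{}]'; python3 go.py 434 256 9 -2; python3 m1.py | grep granite
```

```text
clock 1.4 tcp [162.3 655.2 196.3] F [-0.4  0.2 -0.1] w 85.3
turn rv [-0.   78.09 -0.  ] shift now [ 359.8  187.3 -322.2] shift after turn [389.5 187.3 285.5]
granite ('top',) [433.5 256.5] 178.4 0.047 [647]
granite ('scene',) [433.6 258.4] 0.0 0.049 [631]
granite ('top', 'scene') [433.5 257.4] 177.7 0.117 [647, 631]schema error: expected keys x, y, z, rx, ry, rz, grip
```

```bash
python3 -m handwheel '[{"x":0,"y":0,"z":0,"rx":0,"ry":7.81,"rz":0,"grip":85},{"x":0,"y":0,"z":0,"rx":0,"ry":7.81,"rz":0,"grip":85},{"x":0,"y":0,"z":0,"rx":0,"ry":7.81,"rz":0,"grip":85},{"x":0,"y":0,"z":0,"rx":0,"ry":7.81,"rz":0,"grip":85},{"x":0,"y":0,"z":0,"rx":0,"ry":7.81,"rz":0,"grip":85},{"x":0,"y":0,"z":0,"rx":0,"ry":7.81,"rz":0,"grip":85},{"x":0,"y":0,"z":0,"rx":0,"ry":7.81,"rz":0,"grip":85},{"x":0,"y":0,"z":0,"rx":0,"ry":7.81,"rz":0,"grip":85},{"x":0,"y":0,"z":0,"rx":0,"ry":7.81,"rz":0,"grip":85},{"x":0,"y":0,"z":0,"rx":0,"ry":7.81,"rz":0,"grip":85}]' 40; python3 go.py 434 257 120 -2
```

```text
clock: 2.9
position: [0.1622, 0.6553, 0.1964]
ee_rot: [[-0.041, -0.0, 0.999], [-0.999, 0.0, -0.041], [-0.0, -1.0, -0.0]]
contact_force: [0.5, -0.7, 0.0]
gripper_width: 0.0851
clock 2.9 tcp [162.2 655.3 196.4] F [ 0.5 -0.7  0. ] w 85.1
turn rv [ 0.   -0.33 -0.01] shift now [386.9  76.3 287.8] shift after turn [388.5  76.4 285.6]
```

```bash
python3 -m handwheel '[{"x":38.8,"y":7.6,"z":28.6,"rx":0,"ry":0,"rz":0,"grip":85},{"x":38.8,"y":7.6,"z":28.6,"rx":0,"ry":0,"rz":0,"grip":85},{"x":38.8,"y":7.6,"z":28.6,"rx":0,"ry":0,"rz":0,"grip":85},{"x":38.8,"y":7.6,"z":28.6,"rx":0,"ry":0,"rz":0,"grip":85},{"x":38.8,"y":7.6,"z":28.6,"rx":0,"ry":0,"rz":0,"grip":85},{"x":38.8,"y":7.6,"z":28.6,"rx":0,"ry":0,"rz":0,"grip":85},{"x":38.8,"y":7.6,"z":28.6,"rx":0,"ry":0,"rz":0,"grip":85},{"x":38.8,"y":7.6,"z":28.6,"rx":0,"ry":0,"rz":0,"grip":85},{"x":38.8,"y":7.6,"z":28.6,"rx":0,"ry":0,"rz":0,"grip":85},{"x":38.8,"y":7.6,"z":28.6,"rx":0,"ry":0,"rz":0,"grip":85},{"x":0,"y":0,"z":0,"rx":0,"ry":0,"rz":0,"grip":85},{"x":0,"y":0,"z":0,"rx":0,"ry":0,"rz":0,"grip":85}]' 40; python3 go.py 434 257 8 -2
```

```text
clock: 4.1
position: [0.4351, 0.2564, 0.1204]
ee_rot: [[-0.038, 0.0, 0.999], [-0.999, 0.0, -0.038], [-0.0, -1.0, 0.0]]
contact_force: [-0.6, 0.8, 0.1]
gripper_width: 0.0847
clock 4.1 tcp [435.1 256.4 120.4] F [-0.6  0.8  0.1] w 84.7
turn rv [-0.   -0.2  -0.01] shift now [ -0.5 112.4  -1.1] shift after turn [ -0.6 112.4  -1.1]
```

```bash
python3 -m handwheel '[{"x":-0.5,"y":24,"z":-1,"rx":0,"ry":0,"rz":0,"grip":85},{"x":0,"y":24,"z":0,"rx":0,"ry":0,"rz":0,"grip":85},{"x":0,"y":24,"z":0,"rx":0,"ry":0,"rz":0,"grip":85},{"x":0,"y":24,"z":0,"rx":0,"ry":0,"rz":0,"grip":85},{"x":0,"y":16,"z":0,"rx":0,"ry":0,"rz":0,"grip":85},{"x":0,"y":6,"z":0,"rx":0,"ry":0,"rz":0,"grip":85},{"x":0,"y":0,"z":0,"rx":0,"ry":0,"rz":0,"grip":85},{"x":0,"y":0,"z":0,"rx":0,"ry":0,"rz":0,"grip":85}]' 40; python3 -m handwheel '[{"x":0,"y":0,"z":0,"rx":0,"ry":0,"rz":0,"grip":40},{"x":0,"y":0,"z":0,"rx":0,"ry":0,"rz":0,"grip":40},{"x":0,"y":0,"z":0,"rx":0,"ry":0,"rz":0,"grip":40},{"x":0,"y":0,"z":0,"rx":0,"ry":0,"rz":0,"grip":40},{"x":0,"y":0,"z":0,"rx":0,"ry":0,"rz":0,"grip":40},{"x":0,"y":0,"z":0,"rx":0,"ry":0,"rz":0,"grip":40},{"x":0,"y":0,"z":0,"rx":0,"ry":0,"rz":0,"grip":40},{"x":0,"y":0,"z":0,"rx":0,"ry":0,"rz":0,"grip":40},{"x":0,"y":0,"z":0,"rx":0,"ry":0,"rz":0,"grip":40},{"x":0,"y":0,"z":0,"rx":0,"ry":0,"rz":0,"grip":40}]' 50
```

```text
clock: 4.9
position: [0.4337, 0.2591, 0.003]
ee_rot: [[-0.034, 0.001, 0.999], [-0.999, 0.001, -0.034], [-0.001, -1.0, 0.001]]
contact_force: [-0.5, 0.1, 0.7]
gripper_width: 0.0849
clock: 5.9
position: [0.4341, 0.2585, 0.0036]
ee_rot: [[-0.035, 0.001, 0.999], [-0.999, 0.002, -0.035], [-0.002, -1.0, 0.001]]
contact_force: [-1.0, -0.9, 9.1]
gripper_width: 0.0399
```

Run:
```python
from plant import ctrl
import cv2,numpy as np
a=ctrl.get_image('top')['img'][230:330,90:240,::-1];b=ctrl.get_image('scene')['img'][150:280,320:470,::-1]
a=cv2.resize(a,(600,400),interpolation=2);b=cv2.resize(b,(600,520),interpolation=2)
a=cv2.resize(a,(400,267));b=cv2.resize(b,(400,347));cv2.imwrite('pics/g1.png',np.hstack([cv2.copyMakeBorder(a,0,80,0,0,0),b]))
```

```text
(no output)
```

View pics/g1.png

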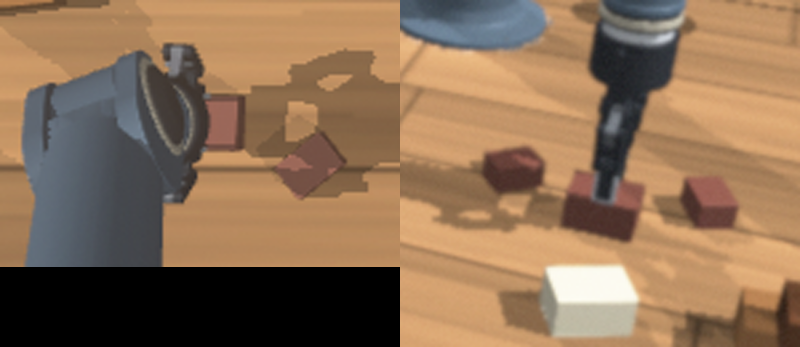

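Run:
```python
from fit import *
d=ctrl.get_image('scene')
P=np.array([[.434,.2585,.0036],[.459,.2585,.004],[.459,.2585,.022],[.459,.2585,.04],[.409,.2585,.04],[.434,.2585,.04]])
print(((proj(d,P)-[320,150])*400/150+[400,0]).round(0))
a=cv2.resize(d['img'][195:255,365:425,::-1],(600,600),interpolation=cv2.INTER_NEAREST);cv2.imwrite('pics/g2.png',a)
print(((proj(d,P)-[365,195])*10).round(0))
s=ctrl.observe();print(s['contact_force'],s['torque'],s['gripper_width'])
```

```text
[[599. 218.]
 [595. 231.]
 [598. 215.]
 [601. 200.]
 [609. 175.]
 [605. 187.]]
[[297. 367.]
 [281. 415.]
 [292. 358.]
 [303. 301.]
 [335. 206.]
 [319. 253.]]
[-1.6950478  -0.37773105  8.13016368] [-0.08707707  0.36734474  0.01124281] 0.03998867660829707
```

View pics/g2.png

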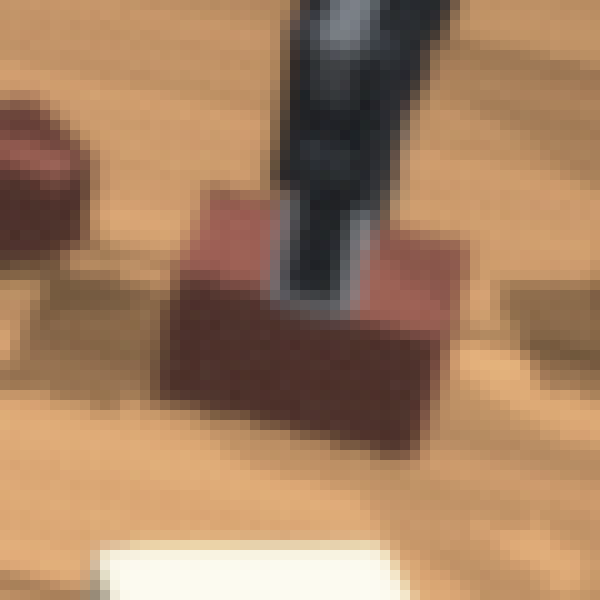

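```bash
python3 -m handwheel '[{"x":0,"y":0,"z":0,"rx":0,"ry":0,"rz":0,"grip":85},{"x":0,"y":0,"z":0,"rx":0,"ry":0,"rz":0,"grip":85},{"x":0,"y":0,"z":0,"rx":0,"ry":0,"rz":0,"grip":85},{"x":0,"y":0,"z":0,"rx":0,"ry":0,"rz":0,"grip":85},{"x":0,"y":0,"z":0,"rx":0,"ry":0,"rz":0,"grip":85},{"x":0,"y":0,"z":0,"rx":0,"ry":0,"rz":0,"grip":85}]' 50
python3 - <<'E'
from fit import *
d=ctrl.get_image('scene')
x,y,z=ctrl.observe()['position']
a=cv2.resize(d['img'][165:255,345:450,::-1],None,fx=7,fy=6.6,interpolation=cv2.INTER_CUBIC)
for dx in(-.05,0,.05):
  for zz in(0,.02,.04):
    u=(proj(d,np.array([[x+dx,y,zz]]))[0]-[345,165]+.5)*[7,6.6]; cv2.drawMarker(a,tuple(int(v) for v in u),(0,255,0) if zz else (255,0,0),0,10,1)
cv2.imwrite('pics/g3.png',a)
E
```

```text
clock: 6.65
position: [0.4334, 0.2579, 0.0022]
ee_rot: [[-0.035, -0.0, 0.999], [-0.999, -0.0, -0.035], [0.0, -1.0, -0.0]]
contact_force: [0.2, 0.0, 0.3]
gripper_width: 0.0848
```

View pics/g3.png

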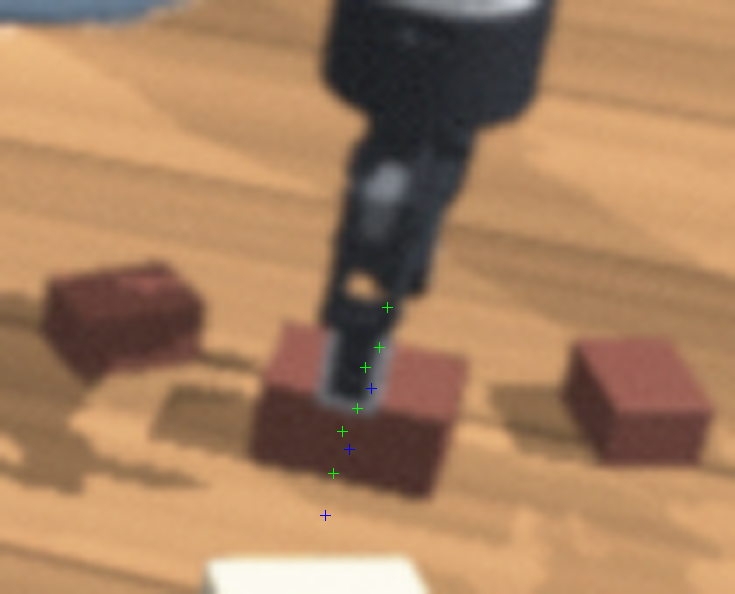

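```bash
python3 -m handwheel '[{"x":0,"y":5,"z":0,"rx":0,"ry":0,"rz":0,"grip":85},{"x":0,"y":5,"z":0,"rx":0,"ry":0,"rz":0,"grip":85},{"x":0,"y":5,"z":0,"rx":0,"ry":0,"rz":0,"grip":85},{"x":0,"y":0,"z":0,"rx":0,"ry":0,"rz":0,"grip":85},{"x":0,"y":0,"z":0,"rx":0,"ry":0,"rz":0,"grip":85}]' 50
python3 - <<'E'
from fit import *
d=ctrl.get_image('scene')
x,y,z=ctrl.observe()['position']
a=cv2.resize(d['img'][165:255,345:450,::-1],None,fx=7,fy=6.6,interpolation=cv2.INTER_CUBIC)
for dx in(.05,.057):
  for zz in(0,.02,.04):
    u=(proj(d,np.array([[x+dx,y,zz]]))[0]-[345,165]+.5)*[7,6.6]; cv2.drawMarker(a,tuple(int(v) for v in u),(0,255,0) if zz else (255,0,0),0,10,1)
cv2.imwrite('pics/g4.png',a)
E
```

```text
clock: 7.2
position: [0.4333, 0.2578, -0.013]
ee_rot: [[-0.035, -0.001, 0.999], [-0.999, -0.0, -0.035], [0.0, -1.0, -0.001]]
contact_force: [0.2, 0.2, 0.3]
gripper_width: 0.0851
```

View pics/g4.png

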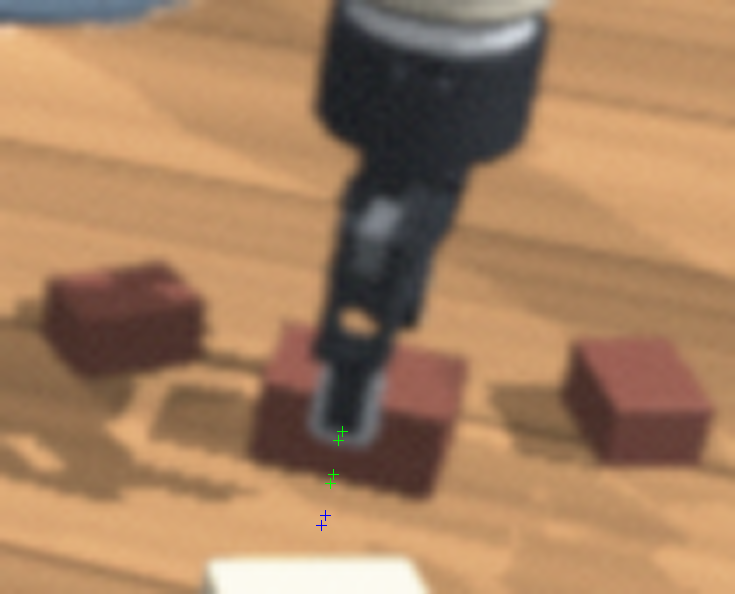

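The fingers really are about 35 mm higher than the reported z, and there was no contact at -13 mm. I'll descend by eye and then check with force.

```bash
python3 -m handwheel '[{"x":0,"y":5,"z":0,"rx":0,"ry":0,"rz":0,"grip":85},{"x":0,"y":5,"z":0,"rx":0,"ry":0,"rz":0,"grip":85},{"x":0,"y":4,"z":0,"rx":0,"ry":0,"rz":0,"grip":85},{"x":0,"y":3,"z":0,"rx":0,"ry":0,"rz":0,"grip":85},{"x":0,"y":0,"z":0,"rx":0,"ry":0,"rz":0,"grip":85},{"x":0,"y":0,"z":0,"rx":0,"ry":0,"rz":0,"grip":85}]' 50; python3 -m handwheel '[{"x":0,"y":0,"z":0,"rx":0,"ry":0,"rz":0,"grip":42},{"x":0,"y":0,"z":0,"rx":0,"ry":0,"rz":0,"grip":42},{"x":0,"y":0,"z":0,"rx":0,"ry":0,"rz":0,"grip":42},{"x":0,"y":0,"z":0,"rx":0,"ry":0,"rz":0,"grip":42},{"x":0,"y":0,"z":0,"rx":0,"ry":0,"rz":0,"grip":42},{"x":0,"y":0,"z":0,"rx":0,"ry":0,"rz":0,"grip":42},{"x":0,"y":0,"z":0,"rx":0,"ry":0,"rz":0,"grip":42},{"x":0,"y":0,"z":0,"rx":0,"ry":0,"rz":0,"grip":42}]' 50
```

```text
clock: 7.85
position: [0.4335, 0.2579, -0.0298]
ee_rot: [[-0.035, -0.0, 0.999], [-0.999, -0.0, -0.035], [0.0, -1.0, -0.0]]
contact_force: [0.6, -0.5, 0.1]
gripper_width: 0.0848
clock: 8.65
position: [0.4336, 0.2581, -0.0293]
ee_rot: [[-0.035, 0.0, 0.999], [-0.999, 0.0, -0.035], [-0.0, -1.0, 0.0]]
contact_force: [-1.9, -0.5, 5.2]
gripper_width: 0.0492
```

```bash
python3 -m handwheel '[{"x":0,"y":-5,"z":0,"rx":0,"ry":0,"rz":0,"grip":42},{"x":0,"y":-10,"z":0,"rx":0,"ry":0,"rz":0,"grip":42},{"x":0,"y":-15,"z":0,"rx":0,"ry":0,"rz":0,"grip":42},{"x":0,"y":-20,"z":0,"rx":0,"ry":0,"rz":0,"grip":42},{"x":0,"y":-20,"z":0,"rx":0,"ry":0,"rz":0,"grip":42},{"x":0,"y":-20,"z":0,"rx":0,"ry":0,"rz":0,"grip":42},{"x":0,"y":-10,"z":0,"rx":0,"ry":0.7,"rz":0,"grip":42},{"x":0,"y":-5,"z":0,"rx":0,"ry":0.7,"rz":0,"grip":42},{"x":0,"y":0,"z":0,"rx":0,"ry":0.8,"rz":0,"grip":42},{"x":0,"y":0,"z":0,"rx":0,"ry":0,"rz":0,"grip":42}]' 50; python3 go.py 580 -45 75 -4.2
```

```text
clock: 9.65
position: [0.4328, 0.2576, 0.0746]
ee_rot: [[-0.074, -0.001, 0.997], [-0.997, -0.001, -0.074], [0.001, -1.0, -0.001]]
contact_force: [0.4, -0.0, -3.3]
gripper_width: 0.0496
clock 9.65 tcp [432.8 257.6  74.6] F [ 0.4 -0.  -3.3] w 49.6
turn rv [ 0.07 -0.03  0.06] shift now [291.   -0.3 169.1] shift after turn [291.1  -0.4 169. ]
```

```bash
python3 -m handwheel '[{"x":12,"y":0,"z":7,"rx":0,"ry":0,"rz":0,"grip":42},{"x":24,"y":0,"z":14,"rx":0,"ry":0,"rz":0,"grip":42},{"x":34,"y":0,"z":20,"rx":0,"ry":0,"rz":0,"grip":42},{"x":38,"y":0,"z":22,"rx":0,"ry":0,"rz":0,"grip":42},{"x":38,"y":0,"z":22,"rx":0,"ry":0,"rz":0,"grip":42},{"x":38,"y":0,"z":22,"rx":0,"ry":0,"rz":0,"grip":42},{"x":38,"y":0,"z":22,"rx":0,"ry":0,"rz":0,"grip":42},{"x":34,"y":0,"z":20,"rx":0,"ry":0,"rz":0,"grip":42},{"x":22,"y":0,"z":13,"rx":0,"ry":0,"rz":0,"grip":42},{"x":11,"y":0,"z":6,"rx":0,"ry":0,"rz":0,"grip":42},{"x":2,"y":0,"z":1,"rx":0,"ry":0,"rz":0,"grip":42},{"x":0,"y":0,"z":0,"rx":0,"ry":0,"rz":0,"grip":42}]' 50; python3 go.py 580 -45 20 -4.2
cat > m3.py <<'E'
from fit import *
s=ctrl.observe();x,y,z=s['position'];D={n:ctrl.get_image(n) for n in('top','scene')}
b=z+.0293
B=[box(-.025,.025,-.035,.035,b,b+.04)]
im=D['scene']['img'];h=cv2.cvtColor(im,cv2.COLOR_RGB2HSV)
rs=ctrl.regions_of('scene','granite')
P=box(-.025,.025,-.035,.035,b,b+.04);e=proj(D['scene'],place(P,[x,y,np.radians(-4.2)]));print('expect',e.min(0).round(1),e.max(0).round(1))
for r in rs: print([round(float(v),1) for v in r['rect']],round(r['confidence'],2),int(r['mask'].sum()))
e0=e.min(0).astype(int)-15;e1=e.max(0).astype(int)+30
a=cv2.resize(im[e0[1]:e1[1],e0[0]:e1[0],::-1],None,fx=8,fy=8,interpolation=cv2.INTER_CUBIC)
for q in e: cv2.drawMarker(a,tuple(int(v) for v in (q-e0+.5)*8),(0,255,0),0,12,1)
c=D['top'];w=[proj(c,place(P,[x,y,np.radians(-4.2)]))]
t=cv2.resize(c['img'][180:260,240:350,::-1],(600,int(600*80/110)),interpolation=cv2.INTER_CUBIC)
print(a.shape);a=cv2.resize(a,(int(a.shape[1]*436/a.shape[0]),436));k=np.hstack([a,t]);cv2.imwrite('pics/n1.png',cv2.resize(k,(800,int(436*800/k.shape[1]))))
E
python3 m3.py
```

```text
clock: 10.85
position: [0.5798, -0.0439, 0.0746]
ee_rot: [[-0.073, -0.002, 0.997], [-0.997, 0.001, -0.073], [-0.001, -1.0, -0.002]]
contact_force: [-0.7, 1.5, -4.1]
gripper_width: 0.0494
clock 10.85 tcp [579.8 -43.9  74.6] F [-0.7  1.5 -4.1] w 49.4
turn rv [ 0.11  0.02 -0.04] shift now [ 1.2 54.6  0.4] shift after turn [ 1.1 54.6  0.3]
expect [252.1 179.6] [286.7 208.8]
[250.5, 183.5, 286.7, 207.3] 0.85 494
[351.3, 205.7, 374.6, 221.2] 0.57 349
[426.9, 217.3, 445.0, 238.4] 0.53 349
(592, 632, 3)
```

View pics/n1.png

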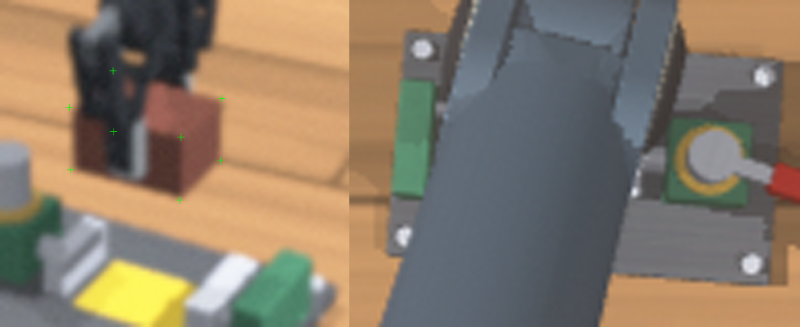

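```bash
python3 -m handwheel '[{"x":1.6,"y":8,"z":0.4,"rx":0,"ry":0,"rz":0,"grip":42},{"x":0,"y":12,"z":0,"rx":0,"ry":0,"rz":0,"grip":42},{"x":0,"y":12,"z":0,"rx":0,"ry":0,"rz":0,"grip":42},{"x":0,"y":12,"z":0,"rx":0,"ry":0,"rz":0,"grip":42},{"x":0,"y":10,"z":0,"rx":0,"ry":0,"rz":0,"grip":42},{"x":0,"y":8,"z":0,"rx":0,"ry":0,"rz":0,"grip":42},{"x":0,"y":6,"z":0,"rx":0,"ry":0,"rz":0,"grip":42},{"x":0,"y":4,"z":0,"rx":0,"ry":0,"rz":0,"grip":42},{"x":0,"y":4,"z":0,"rx":0,"ry":0,"rz":0,"grip":42},{"x":0,"y":3,"z":0,"rx":0,"ry":0,"rz":0,"grip":42},{"x":0,"y":2,"z":0,"rx":0,"ry":0,"rz":0,"grip":42},{"x":0,"y":0,"z":0,"rx":0,"ry":0,"rz":0,"grip":42}]' 50; python3 go.py 580 -45.5 -17.3 -4.2
```

```text
clock: 12.2
position: [0.5809, -0.0462, -0.0058]
ee_rot: [[-0.073, -0.0, 0.997], [-0.997, 0.0, -0.073], [-0.0, -1.0, -0.0]]
contact_force: [0.5, 0.5, -3.7]
gripper_width: 0.0495
clock 12.2 tcp [580.9 -46.2  -5.8] F [ 0.5  0.5 -3.7] w 49.5
turn rv [ 0.01 -0.01 -0.01] shift now [-0.7 11.5 -0.9] shift after turn [-0.7 11.5 -0.9]
```

Free so far (only its weight). Now the last 11 mm, slowly.

```bash
python3 -m handwheel '[{"x":-0.7,"y":2,"z":-0.5,"rx":0,"ry":0,"rz":0,"grip":42},{"x":0,"y":2,"z":0,"rx":0,"ry":0,"rz":0,"grip":42},{"x":0,"y":2,"z":0,"rx":0,"ry":0,"rz":0,"grip":42},{"x":0,"y":1,"z":0,"rx":0,"ry":0,"rz":0,"grip":42},{"x":0,"y":1,"z":0,"rx":0,"ry":0,"rz":0,"grip":42},{"x":0,"y":1,"z":0,"rx":0,"ry":0,"rz":0,"grip":42},{"x":0,"y":1,"z":0,"rx":0,"ry":0,"rz":0,"grip":42},{"x":0,"y":0,"z":0,"rx":0,"ry":0,"rz":0,"grip":42}]' 50
```

```text
clock: 13.0
position: [0.5804, -0.0455, -0.0158]
ee_rot: [[-0.073, -0.0, 0.997], [-0.997, 0.0, -0.073], [-0.0, -1.0, -0.0]]
contact_force: [-0.6, -0.5, -3.0]
gripper_width: 0.0494
```

```bash
python3 -m handwheel '[{"x":0,"y":0.7,"z":0,"rx":0,"ry":0,"rz":0,"grip":42},{"x":0,"y":0,"z":0,"rx":0,"ry":0,"rz":0,"grip":42}]' 50
```

```text
clock: 13.2
position: [0.5804, -0.0455, -0.0165]
ee_rot: [[-0.073, -0.0, 0.997], [-0.997, 0.0, -0.073], [-0.0, -1.0, -0.0]]
contact_force: [0.2, 0.0, -2.1]
gripper_width: 0.0495
```

```bash
python3 -m handwheel '[{"x":0,"y":0.5,"z":0,"rx":0,"ry":0,"rz":0,"grip":42},{"x":0,"y":0.4,"z":0,"rx":0,"ry":0,"rz":0,"grip":42},{"x":0,"y":0,"z":0,"rx":0,"ry":0,"rz":0,"grip":42}]' 50
```

```text
clock: 13.5
position: [0.5805, -0.0455, -0.0172]
ee_rot: [[-0.073, 0.0, 0.997], [-0.997, 0.0, -0.073], [-0.0, -1.0, 0.0]]
contact_force: [-0.8, -0.7, -1.6]
gripper_width: 0.0495
```

```bash
python3 -m handwheel '[{"x":0,"y":0.5,"z":0,"rx":0,"ry":0,"rz":0,"grip":42},{"x":0,"y":0,"z":0,"rx":0,"ry":0,"rz":0,"grip":42}]' 50;  python3 -m handwheel '[{"x":0,"y":0,"z":0,"rx":0,"ry":0,"rz":0,"grip":51},{"x":0,"y":0,"z":0,"rx":0,"ry":0,"rz":0,"grip":52},{"x":0,"y":0,"z":0,"rx":0,"ry":0,"rz":0,"grip":55},{"x":0,"y":0,"z":0,"rx":0,"ry":0,"rz":0,"grip":65},{"x":0,"y":0,"z":0,"rx":0,"ry":0,"rz":0,"grip":75},{"x":0,"y":0,"z":0,"rx":0,"ry":0,"rz":0,"grip":75},{"x":0,"y":0,"z":0,"rx":0,"ry":0,"rz":0,"grip":75},{"x":0,"y":0,"z":0,"rx":0,"ry":0,"rz":0,"grip":75}]' 40
```

```text
clock: 13.7
position: [0.5805, -0.0454, -0.0173]
ee_rot: [[-0.073, 0.0, 0.997], [-0.997, 0.0, -0.073], [-0.0, -1.0, 0.0]]
contact_force: [-2.1, 0.6, 5.1]
gripper_width: 0.0496
clock: 14.5
position: [0.5805, -0.0455, -0.0178]
ee_rot: [[-0.073, -0.0, 0.997], [-0.997, 0.0, -0.073], [-0.0, -1.0, -0.0]]
contact_force: [-0.1, 0.3, -0.0]
gripper_width: 0.0747
```

```bash
python3 -m handwheel '[{"x":0,"y":-4,"z":0,"rx":0,"ry":0,"rz":0,"grip":75},{"x":0,"y":-8,"z":0,"rx":0,"ry":0,"rz":0,"grip":75},{"x":0,"y":-15,"z":0,"rx":0,"ry":0,"rz":0,"grip":75},{"x":0,"y":-25,"z":0,"rx":0,"ry":0,"rz":0,"grip":75},{"x":0,"y":-30,"z":0,"rx":0,"ry":0,"rz":0,"grip":75},{"x":0,"y":-25,"z":0,"rx":0,"ry":0,"rz":0,"grip":75},{"x":0,"y":-8,"z":0,"rx":0,"ry":7.5,"rz":0,"grip":0},{"x":0,"y":0,"z":0,"rx":0,"ry":7.5,"rz":0,"grip":0},{"x":0,"y":0,"z":0,"rx":0,"ry":0,"rz":0,"grip":0},{"x":0,"y":0,"z":0,"rx":0,"ry":0,"rz":0,"grip":0}]' 40; python3 go.py 600 -270 97 -19; python3 -c "
from plant import ctrl
print(ctrl.observe()['joint_pos'])"
```

```text
clock: 15.5
position: [0.5805, -0.0454, 0.0978]
ee_rot: [[-0.326, 0.001, 0.945], [-0.945, 0.0, -0.326], [-0.0, -1.0, 0.001]]
contact_force: [0.5, 0.5, -0.7]
gripper_width: 0.017
clock 15.5 tcp [580.5 -45.4  97.8] F [ 0.5  0.5 -0.7] w 17.0
turn rv [-0.03 -0.04 -0.02] shift now [206.    0.8  91.7] shift after turn [206.1   0.8  91.6]
[-22.1822665   26.27944185  29.85399636 107.89180111 -16.71028253
  50.11096935  -3.10069865]
```

```bash
python3 -m handwheel '[{"x":15,"y":0,"z":7,"rx":0,"ry":0,"rz":0,"grip":0},{"x":30,"y":0,"z":10,"rx":0,"ry":0,"rz":0,"grip":0},{"x":40,"y":0,"z":14,"rx":0,"ry":0,"rz":0,"grip":0},{"x":40,"y":0,"z":14,"rx":0,"ry":0,"rz":0,"grip":0},{"x":35,"y":0,"z":12,"rx":0,"ry":0,"rz":0,"grip":0},{"x":20,"y":0,"z":8,"rx":0,"ry":0,"rz":0,"grip":0},{"x":8,"y":0,"z":4,"rx":0,"ry":0,"rz":0,"grip":0},{"x":0,"y":0,"z":0,"rx":0,"ry":0,"rz":0,"grip":0}]' 40; python3 go.py 585 -246 17 -19
python3 - <<'E'
from fit import *
D={n:ctrl.get_image(n) for n in('top','scene')}
B=[box(-.025,.025,-.035,.035,.012,.052)]
V=[]
for n in D:
    r=[r for r in ctrl.regions_of(n,'granite')]
    e=proj(D[n],np.array([[.58,-.046,.03]]))[0]
    r=[q for q in r if abs((q['rect'][0]+q['rect'][2])/2-e[0])<12 and abs((q['rect'][1]+q['rect'][3])/2-e[1])<12]
    print(n,e.round(),len(r))
    if r: V.append((D[n],np.array(r[0]['mask']))); p,f=fit(V[-1:],B,[.58,-.046,[-.07]]); print((p*1000).round(1),f)
im=D['top']['img'].astype(int)
a=np.hstack([cv2.resize(D['top']['img'][180:260,245:385,::-1],(400,229),interpolation=2),cv2.resize(D['scene']['img'][175:265,195:320,::-1],(400,288),interpolation=2)[:229]*1]) if 0 else None
t=cv2.resize(D['top']['img'][180:260,245:385,::-1],(700,400),interpolation=cv2.INTER_CUBIC);cv2.imwrite('pics/n2.png',t)
E
```

```text
clock: 16.3
position: [0.5831, -0.2479, 0.097]
ee_rot: [[-0.331, -0.0, 0.944], [-0.944, -0.001, -0.331], [0.001, -1.0, -0.0]]
contact_force: [-0.7, 1.1, 0.3]
gripper_width: -0.0002
clock 16.3 tcp [ 583.1 -247.9   97. ] F [-0.7  1.1  0.3] w -0.2
turn rv [ 0.01 -0.35  0.04] shift now [-2.5 80.   1.1] shift after turn [-2.4 80.   1.1]
top [289. 217.] 1
[582.2 -48.8  -7.2] 0.06893519739734459
scene [269. 225.] 1
[579.3 -46.9  30.8] 0.07490196078431373
```

View pics/n2.png

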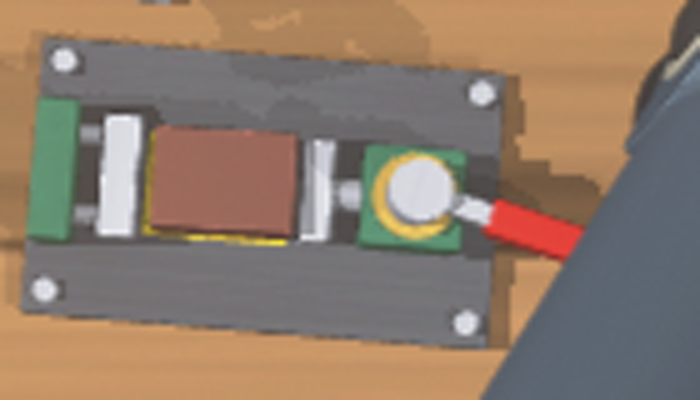

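```bash
python3 -m handwheel '[{"x":-2,"y":10,"z":1,"rx":0,"ry":0,"rz":0,"grip":0},{"x":0,"y":15,"z":0,"rx":0,"ry":0,"rz":0,"grip":0},{"x":0,"y":20,"z":0,"rx":0,"ry":0,"rz":0,"grip":0},{"x":0,"y":20,"z":0,"rx":0,"ry":0,"rz":0,"grip":0},{"x":0,"y":10,"z":0,"rx":0,"ry":0,"rz":0,"grip":0},{"x":0,"y":5,"z":0,"rx":0,"ry":0,"rz":0,"grip":0},{"x":0,"y":0,"z":0,"rx":0,"ry":0,"rz":0,"grip":0}]' 40;  python3 -m handwheel '[{"x":0,"y":0,"z":-4,"rx":0,"ry":0,"rz":0,"grip":0},{"x":0,"y":0,"z":-5,"rx":0,"ry":0,"rz":0,"grip":0},{"x":0,"y":0,"z":-4,"rx":0,"ry":0,"rz":0,"grip":0},{"x":0,"y":0,"z":0,"rx":0,"ry":0,"rz":0,"grip":0}]' 40
python3 - <<'E'
from fit import *
d=ctrl.get_image('scene');s=ctrl.observe();x,y,z=s['position']
e=proj(d,np.array([[x,y,zz] for zz in(0.02,.04,.06,.08)]))
a=cv2.resize(d['img'][140:220,160:260,::-1],(800,640)[:2],interpolation=cv2.INTER_CUBIC)[:600]
for q in e: cv2.drawMarker(a,tuple(int(v) for v in (q-[160,140]+.5)*8),(0,255,0),0,12,1)
cv2.imwrite('pics/p1.png',a)
E
```

```text
clock: 17.2
position: [0.585, -0.2439, 0.0163]
ee_rot: [[-0.329, -0.001, 0.944], [-0.944, 0.0, -0.329], [0.0, -1.0, -0.001]]
contact_force: [-0.2, -0.7, -0.8]
gripper_width: -0.0
clock: 17.6
position: [0.5725, -0.2398, 0.0176]
ee_rot: [[-0.329, 0.0, 0.944], [-0.944, 0.0, -0.329], [-0.0, -1.0, 0.0]]
contact_force: [0.3, 0.7, -0.1]
gripper_width: -0.0004
```

View pics/p1.png

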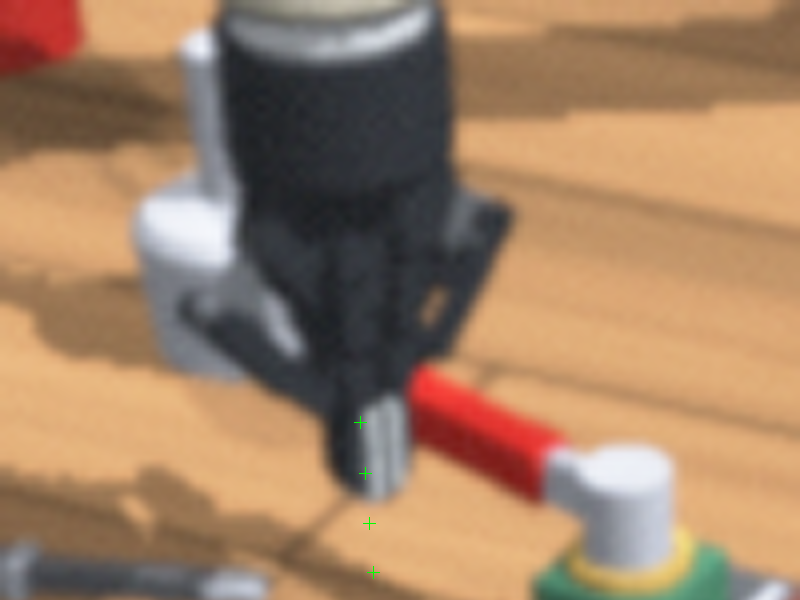

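```bash
python3 -m handwheel '[{"x":0,"y":0,"z":-3,"rx":0,"ry":0,"rz":0,"grip":0},{"x":0,"y":0,"z":-2,"rx":0,"ry":0,"rz":0,"grip":0},{"x":0,"y":0,"z":-2,"rx":0,"ry":0,"rz":0,"grip":0},{"x":0,"y":0,"z":0,"rx":0,"ry":0,"rz":0,"grip":0}]' 40; python3 -m handwheel '[{"x":0,"y":0,"z":-2,"rx":0,"ry":0,"rz":0,"grip":0},{"x":0,"y":0,"z":-1,"rx":0,"ry":0,"rz":0,"grip":0},{"x":0,"y":0,"z":-1,"rx":0,"ry":0,"rz":0,"grip":0},{"x":0,"y":0,"z":0,"rx":0,"ry":0,"rz":0,"grip":0}]' 40
```

```text
clock: 18.05
position: [0.5661, -0.2375, 0.0171]
ee_rot: [[-0.329, -0.0, 0.944], [-0.944, 0.0, -0.329], [-0.0, -1.0, -0.0]]
contact_force: [0.3, -0.7, 0.4]
gripper_width: 0.0003
clock: 18.45
position: [0.5641, -0.2368, 0.0174]
ee_rot: [[-0.329, 0.003, 0.944], [-0.944, -0.001, -0.329], [0.0, -1.0, 0.003]]
contact_force: [4.7, -1.5, -3.1]
gripper_width: -0.0002
```

```bash
python3 -m handwheel '[{"x":0.3,"y":0,"z":-1.6,"rx":0,"ry":1,"rz":0,"grip":0},{"x":0.6,"y":0,"z":-3.2,"rx":0,"ry":2,"rz":0,"grip":0},{"x":1.0,"y":0,"z":-4.9,"rx":0,"ry":3,"rz":0,"grip":0},{"x":1.0,"y":0,"z":-4.9,"rx":0,"ry":3,"rz":0,"grip":0},{"x":1.0,"y":0,"z":-4.9,"rx":0,"ry":3,"rz":0,"grip":0},{"x":0.6,"y":0,"z":-3.2,"rx":0,"ry":2,"rz":0,"grip":0},{"x":0.3,"y":0,"z":-1.6,"rx":0,"ry":1,"rz":0,"grip":0},{"x":0,"y":0,"z":0,"rx":0,"ry":0,"rz":0,"grip":0}]' 40
cat > lev.py <<'E'
import numpy as np
from plant import ctrl
s=ctrl.observe();p=np.array(s['position'])[:2]*1000-[573.3,-141.6];M=np.array(s['ee_rot'])
F=np.array(s['contact_force'])
print(round(s['clock'],2),'along/perp',(p@M[:2,0]).round(1),(p@M[:2,2]).round(1),'r',np.hypot(*p).round(1),'tool x az',np.degrees(np.arctan2(M[1,0],M[0,0])).round(1),'F tool',(M.T@F).round(1),'z',s['position'][2].round(4))
E
python3 lev.py
```

```text
clock: 19.25
position: [0.5387, -0.2309, 0.0174]
ee_rot: [[-0.562, 0.0, 0.827], [-0.827, -0.001, -0.562], [0.001, -1.0, 0.001]]
contact_force: [2.6, -3.9, -0.6]
gripper_width: 0.0002
19.25 along/perp 93.3 21.6 r 95.8 tool x az -124.2 F tool [1.8 0.6 4.4] z 0.0174
```

```bash
python3 -m handwheel '[{"x":0.7,"y":0,"z":-3.3,"rx":0,"ry":2,"rz":0,"grip":0},{"x":1.15,"y":0,"z":-5.7,"rx":0,"ry":3.5,"rz":0,"grip":0},{"x":1.15,"y":0,"z":-5.7,"rx":0,"ry":3.5,"rz":0,"grip":0},{"x":1.15,"y":0,"z":-5.7,"rx":0,"ry":3.5,"rz":0,"grip":0},{"x":1.15,"y":0,"z":-5.7,"rx":0,"ry":3.5,"rz":0,"grip":0},{"x":1.15,"y":0,"z":-5.7,"rx":0,"ry":3.5,"rz":0,"grip":0},{"x":1.15,"y":0,"z":-5.7,"rx":0,"ry":3.5,"rz":0,"grip":0},{"x":1.15,"y":0,"z":-5.7,"rx":0,"ry":3.5,"rz":0,"grip":0},{"x":1.15,"y":0,"z":-5.7,"rx":0,"ry":3.5,"rz":0,"grip":0},{"x":1.15,"y":0,"z":-5.7,"rx":0,"ry":3.5,"rz":0,"grip":0},{"x":0.7,"y":0,"z":-3.3,"rx":0,"ry":2,"rz":0,"grip":0},{"x":0,"y":0,"z":0,"rx":0,"ry":0,"rz":0,"grip":0}]' 40;python3 lev.py
```

```text
clock: 20.45
position: [0.4922, -0.1943, 0.0173]
ee_rot: [[-0.938, -0.002, 0.346], [-0.346, -0.0, -0.938], [0.002, -1.0, -0.001]]
contact_force: [-1.9, -4.3, 2.1]
gripper_width: -0.0002
20.45 along/perp 94.3 21.3 r 96.7 tool x az -159.7 F tool [ 3.3 -2.1  3.4] z 0.0173
```

```bash
python3 -m handwheel '[{"x":0.6,"y":0,"z":-3.3,"rx":0,"ry":2,"rz":0,"grip":0},{"x":0.6,"y":0,"z":-3.3,"rx":0,"ry":2,"rz":0,"grip":0},{"x":0.6,"y":0,"z":-3.3,"rx":0,"ry":2,"rz":0,"grip":0},{"x":0.3,"y":0,"z":-1.6,"rx":0,"ry":1,"rz":0,"grip":0},{"x":0.3,"y":0,"z":-1.6,"rx":0,"ry":1,"rz":0,"grip":0},{"x":0,"y":0,"z":0,"rx":0,"ry":0,"rz":0,"grip":0}]' 40;python3 lev.py
for i in 1; do python3 -m handwheel '[{"x":0.2,"y":0,"z":-1,"rx":0,"ry":0.6,"rz":0,"grip":0},{"x":0.2,"y":0,"z":-1,"rx":0,"ry":0.6,"rz":0,"grip":0},{"x":0,"y":0,"z":0,"rx":0,"ry":0,"rz":0,"grip":0}]' 40;done >/dev/null; python3 lev.py
```

```text
clock: 21.05
position: [0.4857, -0.183, 0.0172]
ee_rot: [[-0.977, -0.002, 0.212], [-0.212, -0.0, -0.977], [0.002, -1.0, -0.0]]
contact_force: [-1.7, -5.4, 1.9]
gripper_width: 0.0
21.05 along/perp 94.4 21.8 r 96.9 tool x az -167.7 F tool [ 2.8 -1.9  4.9] z 0.0172
21.35 along/perp 94.4 21.9 r 96.9 tool x az -168.9 F tool [ 3.  -2.5  4.7] z 0.0172
```

```bash
echo "
import sys
sys.exit(bool((M.T@F)[2]>9))" >> lev.py
python3 -m handwheel '[{"x":0.2,"y":0,"z":-1,"rx":0,"ry":0.6,"rz":0,"grip":0},{"x":0.2,"y":0,"z":-1,"rx":0,"ry":0.6,"rz":0,"grip":0},{"x":0,"y":0,"z":0,"rx":0,"ry":0,"rz":0,"grip":0}]' 40 >/dev/null; python3 lev.py && python3 -m handwheel '[{"x":0.2,"y":0,"z":-1,"rx":0,"ry":0.6,"rz":0,"grip":0},{"x":0.2,"y":0,"z":-1,"rx":0,"ry":0.6,"rz":0,"grip":0},{"x":0,"y":0,"z":0,"rx":0,"ry":0,"rz":0,"grip":0}]' 40 >/dev/null && python3 lev.py && python3 -m handwheel '[{"x":0.2,"y":0,"z":-1,"rx":0,"ry":0.6,"rz":0,"grip":0},{"x":0.2,"y":0,"z":-1,"rx":0,"ry":0.6,"rz":0,"grip":0},{"x":0,"y":0,"z":0,"rx":0,"ry":0,"rz":0,"grip":0}]' 40 >/dev/null && python3 lev.py && python3 -m handwheel '[{"x":0.2,"y":0,"z":-1,"rx":0,"ry":0.6,"rz":0,"grip":0},{"x":0.2,"y":0,"z":-1,"rx":0,"ry":0.6,"rz":0,"grip":0},{"x":0,"y":0,"z":0,"rx":0,"ry":0,"rz":0,"grip":0}]' 40 >/dev/null && python3 lev.py && python3 -m handwheel '[{"x":0.2,"y":0,"z":-1,"rx":0,"ry":0.6,"rz":0,"grip":0},{"x":0.2,"y":0,"z":-1,"rx":0,"ry":0.6,"rz":0,"grip":0},{"x":0,"y":0,"z":0,"rx":0,"ry":0,"rz":0,"grip":0}]' 40 >/dev/null && python3 lev.py
```

```text
21.65 along/perp 94.4 21.8 r 96.9 tool x az -170.1 F tool [ 3.2 -1.2  4.8] z 0.0172
21.95 along/perp 94.5 21.8 r 97.0 tool x az -171.3 F tool [ 3.3 -2.5  4.9] z 0.0171
22.25 along/perp 94.5 21.9 r 97.0 tool x az -172.5 F tool [ 2.9 -2.5  5.4] z 0.0172
22.55 along/perp 94.5 22.1 r 97.1 tool x az -173.7 F tool [ 3.6 -2.5  5.1] z 0.0172
22.85 along/perp 94.6 22.2 r 97.1 tool x az -175.0 F tool [ 2.7 -3.5  7.1] z 0.0172
```

```bash
python3 -m handwheel '[{"x":0.1,"y":0,"z":-1,"rx":0,"ry":0.6,"rz":0,"grip":0},{"x":0,"y":0,"z":0,"rx":0,"ry":0,"rz":0,"grip":0}]' 40 >/dev/null; python3 lev.py && python3 -m handwheel '[{"x":0.1,"y":0,"z":-1,"rx":0,"ry":0.6,"rz":0,"grip":0},{"x":0,"y":0,"z":0,"rx":0,"ry":0,"rz":0,"grip":0}]' 40 >/dev/null && python3 lev.py && python3 -m handwheel '[{"x":0.1,"y":0,"z":-1,"rx":0,"ry":0.6,"rz":0,"grip":0},{"x":0,"y":0,"z":0,"rx":0,"ry":0,"rz":0,"grip":0}]' 40 >/dev/null && python3 lev.py && python3 -m handwheel '[{"x":0.1,"y":0,"z":-1,"rx":0,"ry":0.6,"rz":0,"grip":0},{"x":0,"y":0,"z":0,"rx":0,"ry":0,"rz":0,"grip":0}]' 40 >/dev/null && python3 lev.py && python3 -m handwheel '[{"x":0.1,"y":0,"z":-1,"rx":0,"ry":0.6,"rz":0,"grip":0},{"x":0,"y":0,"z":0,"rx":0,"ry":0,"rz":0,"grip":0}]' 40 >/dev/null && python3 lev.py
```

```text
23.05 along/perp 94.6 22.2 r 97.2 tool x az -175.6 F tool [ 3.5 -2.1  5.8] z 0.0171
23.25 along/perp 94.6 22.2 r 97.2 tool x az -176.2 F tool [ 3.5 -2.5  5.6] z 0.0171
23.45 along/perp 94.6 22.3 r 97.2 tool x az -176.8 F tool [ 4.3 -2.6  6. ] z 0.0171
23.65 along/perp 94.6 22.3 r 97.2 tool x az -177.4 F tool [ 3.9 -3.   6. ] z 0.0171
23.85 along/perp 94.6 22.2 r 97.2 tool x az -178.0 F tool [ 4.2 -1.7  7.2] z 0.0171
```

```bash
sed -i 's/>9/>10/' lev.py
python3 -m handwheel '[{"x":0.1,"y":0,"z":-1,"rx":0,"ry":0.6,"rz":0,"grip":0},{"x":0.1,"y":0,"z":-1,"rx":0,"ry":0.6,"rz":0,"grip":0},{"x":0,"y":0,"z":0,"rx":0,"ry":0,"rz":0,"grip":0}]' 40 >/dev/null; python3 lev.py && python3 -m handwheel '[{"x":0.1,"y":0,"z":-1,"rx":0,"ry":0.6,"rz":0,"grip":0},{"x":0.1,"y":0,"z":-1,"rx":0,"ry":0.6,"rz":0,"grip":0},{"x":0,"y":0,"z":0,"rx":0,"ry":0,"rz":0,"grip":0}]' 40 >/dev/null && python3 lev.py && python3 -m handwheel '[{"x":0.1,"y":0,"z":-1,"rx":0,"ry":0.6,"rz":0,"grip":0},{"x":0.1,"y":0,"z":-1,"rx":0,"ry":0.6,"rz":0,"grip":0},{"x":0,"y":0,"z":0,"rx":0,"ry":0,"rz":0,"grip":0}]' 40 >/dev/null && python3 lev.py && python3 -m handwheel '[{"x":0.1,"y":0,"z":-1,"rx":0,"ry":0.6,"rz":0,"grip":0},{"x":0.1,"y":0,"z":-1,"rx":0,"ry":0.6,"rz":0,"grip":0},{"x":0,"y":0,"z":0,"rx":0,"ry":0,"rz":0,"grip":0}]' 40 >/dev/null && python3 lev.py && python3 -m handwheel '[{"x":0.1,"y":0,"z":-1,"rx":0,"ry":0.6,"rz":0,"grip":0},{"x":0.1,"y":0,"z":-1,"rx":0,"ry":0.6,"rz":0,"grip":0},{"x":0,"y":0,"z":0,"rx":0,"ry":0,"rz":0,"grip":0}]' 40 >/dev/null && python3 lev.py
```

```text
24.15 along/perp 94.5 22.2 r 97.1 tool x az -179.2 F tool [ 3.4 -2.   7.2] z 0.017
24.45 along/perp 94.4 22.2 r 97.0 tool x az 179.6 F tool [ 4.3 -2.2  6.9] z 0.0169
24.75 along/perp 94.4 22.1 r 97.0 tool x az 178.4 F tool [ 3.8 -3.3  6.7] z 0.0169
25.05 along/perp 94.3 22.1 r 96.9 tool x az 177.2 F tool [ 4.9 -1.1  6.7] z 0.0168
25.35 along/perp 94.3 22.1 r 96.9 tool x az 176.0 F tool [ 5.2 -3.8  7.2] z 0.0168
```

```bash
python3 -m handwheel '[{"x":0,"y":0,"z":-1,"rx":0,"ry":0.6,"rz":0,"grip":0},{"x":0,"y":0,"z":-1,"rx":0,"ry":0.6,"rz":0,"grip":0},{"x":0,"y":0,"z":0,"rx":0,"ry":0,"rz":0,"grip":0}]' 40 >/dev/null; python3 lev.py && python3 -m handwheel '[{"x":0.1,"y":0,"z":-1,"rx":0,"ry":0.6,"rz":0,"grip":0},{"x":0.1,"y":0,"z":-1,"rx":0,"ry":0.6,"rz":0,"grip":0},{"x":0,"y":0,"z":0,"rx":0,"ry":0,"rz":0,"grip":0}]' 40 >/dev/null && python3 lev.py && python3 -m handwheel '[{"x":0.1,"y":0,"z":-1,"rx":0,"ry":0.6,"rz":0,"grip":0},{"x":0.1,"y":0,"z":-1,"rx":0,"ry":0.6,"rz":0,"grip":0},{"x":0,"y":0,"z":0,"rx":0,"ry":0,"rz":0,"grip":0}]' 40 >/dev/null && python3 lev.py && python3 -m handwheel '[{"x":0.1,"y":0,"z":-1,"rx":0,"ry":0.6,"rz":0,"grip":0},{"x":0.1,"y":0,"z":-1,"rx":0,"ry":0.6,"rz":0,"grip":0},{"x":0,"y":0,"z":0,"rx":0,"ry":0,"rz":0,"grip":0}]' 40 >/dev/null && python3 lev.py && python3 -m handwheel '[{"x":0.1,"y":0,"z":-1,"rx":0,"ry":0.6,"rz":0,"grip":0},{"x":0.1,"y":0,"z":-1,"rx":0,"ry":0.6,"rz":0,"grip":0},{"x":0,"y":0,"z":0,"rx":0,"ry":0,"rz":0,"grip":0}]' 40 >/dev/null && python3 lev.py
```

```text
25.65 along/perp 94.1 22.0 r 96.6 tool x az 174.8 F tool [ 5.  -1.5  7.1] z 0.0167
25.95 along/perp 94.0 22.0 r 96.5 tool x az 173.6 F tool [ 6.2 -1.3  7.8] z 0.0166
26.25 along/perp 94.0 21.9 r 96.5 tool x az 172.4 F tool [ 5.8 -1.3  7.4] z 0.0166
26.55 along/perp 93.9 21.8 r 96.4 tool x az 171.2 F tool [ 5.1 -2.7  7.8] z 0.0166
26.85 along/perp 93.8 21.9 r 96.3 tool x az 170.0 F tool [ 6.  -2.4  8.1] z 0.0165
```

```bash
sed -i 's/>10/>11/' lev.py
python3 -m handwheel '[{"x":0.1,"y":0,"z":-1,"rx":0,"ry":0.6,"rz":0,"grip":0},{"x":0.1,"y":0,"z":-1,"rx":0,"ry":0.6,"rz":0,"grip":0},{"x":0,"y":0,"z":0,"rx":0,"ry":0,"rz":0,"grip":0}]' 40 >/dev/null; python3 lev.py && python3 -m handwheel '[{"x":0.1,"y":0,"z":-1,"rx":0,"ry":0.6,"rz":0,"grip":0},{"x":0.1,"y":0,"z":-1,"rx":0,"ry":0.6,"rz":0,"grip":0},{"x":0,"y":0,"z":0,"rx":0,"ry":0,"rz":0,"grip":0}]' 40 >/dev/null && python3 lev.py && python3 -m handwheel '[{"x":0.1,"y":0,"z":-1,"rx":0,"ry":0.6,"rz":0,"grip":0},{"x":0.1,"y":0,"z":-1,"rx":0,"ry":0.6,"rz":0,"grip":0},{"x":0,"y":0,"z":0,"rx":0,"ry":0,"rz":0,"grip":0}]' 40 >/dev/null && python3 lev.py && python3 -m handwheel '[{"x":0.1,"y":0,"z":-1,"rx":0,"ry":0.6,"rz":0,"grip":0},{"x":0.1,"y":0,"z":-1,"rx":0,"ry":0.6,"rz":0,"grip":0},{"x":0,"y":0,"z":0,"rx":0,"ry":0,"rz":0,"grip":0}]' 40 >/dev/null && python3 lev.py && python3 -m handwheel '[{"x":0.1,"y":0,"z":-1,"rx":0,"ry":0.6,"rz":0,"grip":0},{"x":0.1,"y":0,"z":-1,"rx":0,"ry":0.6,"rz":0,"grip":0},{"x":0,"y":0,"z":0,"rx":0,"ry":0,"rz":0,"grip":0}]' 40 >/dev/null && python3 lev.py
```

```text
27.15 along/perp 93.7 21.8 r 96.2 tool x az 168.8 F tool [ 5.5 -2.3  8.5] z 0.0165
27.45 along/perp 93.7 21.8 r 96.2 tool x az 167.6 F tool [ 5.7 -2.   8. ] z 0.0164
27.75 along/perp 93.7 22.2 r 96.2 tool x az 166.4 F tool [ 6.5 -1.7  8.6] z 0.0164
28.05 along/perp 93.4 24.3 r 96.5 tool x az 165.1 F tool [ 4.7 -0.6 13.4] z 0.0165
```

```bash
python3 -m handwheel '[{"x":0,"y":0,"z":-0.8,"rx":0,"ry":0,"rz":0,"grip":0},{"x":0,"y":0,"z":-0.7,"rx":0,"ry":0,"rz":0,"grip":0},{"x":0,"y":0,"z":0,"rx":0,"ry":0,"rz":0,"grip":0}]' 40 >/dev/null; python3 lev.py
```

```text
28.35 along/perp 93.4 24.5 r 96.5 tool x az 165.1 F tool [ 5.8 -0.4 16.5] z 0.0165
```

```bash
python3 -m handwheel '[{"x":0,"y":0,"z":-0.8,"rx":0,"ry":0,"rz":0,"grip":0},{"x":0,"y":0,"z":-0.7,"rx":0,"ry":0,"rz":0,"grip":0},{"x":0,"y":0,"z":0,"rx":0,"ry":0,"rz":0,"grip":0},{"x":0,"y":0,"z":0,"rx":0,"ry":0,"rz":0,"grip":0}]' 40 >/dev/null; python3 lev.py;python3 -m handwheel '[{"x":0,"y":0,"z":0,"rx":0,"ry":0,"rz":0,"grip":0},{"x":0,"y":0,"z":0,"rx":0,"ry":0,"rz":0,"grip":0},{"x":0,"y":0,"z":0,"rx":0,"ry":0,"rz":0,"grip":0},{"x":0,"y":0,"z":0,"rx":0,"ry":0,"rz":0,"grip":0}]' 40 >/dev/null; python3 lev.py
```

```text
28.75 along/perp 93.3 24.6 r 96.5 tool x az 165.0 F tool [ 5.3  0.8 19.2] z 0.0166
29.15 along/perp 93.3 24.6 r 96.5 tool x az 165.0 F tool [ 5.8  0.  19.1] z 0.0166
```

```bash
python3 -m handwheel '[{"x":0,"y":0,"z":3,"rx":0,"ry":0,"rz":0,"grip":0},{"x":0,"y":0,"z":5,"rx":0,"ry":0,"rz":0,"grip":0},{"x":0,"y":0,"z":10,"rx":0,"ry":0,"rz":0,"grip":0},{"x":0,"y":0,"z":15,"rx":0,"ry":0,"rz":0,"grip":0},{"x":0,"y":-10,"z":12,"rx":0,"ry":0,"rz":0,"grip":0},{"x":0,"y":-30,"z":5,"rx":0,"ry":0,"rz":0,"grip":0},{"x":0,"y":-40,"z":0,"rx":0,"ry":0,"rz":0,"grip":0},{"x":0,"y":-40,"z":15,"rx":0,"ry":0,"rz":0,"grip":0},{"x":0,"y":-20,"z":30,"rx":0,"ry":0,"rz":0,"grip":0},{"x":0,"y":0,"z":30,"rx":0,"ry":0,"rz":0,"grip":0},{"x":0,"y":0,"z":10,"rx":0,"ry":0,"rz":0,"grip":0},{"x":0,"y":0,"z":0,"rx":0,"ry":0,"rz":0,"grip":0}]' 40
python3 - <<'E'
from fit import *
D={n:ctrl.get_image(n) for n in('top','scene')}
B=[box(-.025,.025,-.035,.035,.012,.052)]
for n in D:
    e=proj(D[n],np.array([[.58,-.046,.03]]))[0]
    r=[q for q in ctrl.regions_of(n,'granite') if abs((q['rect'][0]+q['rect'][2])/2-e[0])<12 and abs((q['rect'][1]+q['rect'][3])/2-e[1])<12]
    if r: p,f=fit([(D[n],np.array(r[0]['mask']))],B,[.58,-.04,[-.07]]); print(n,(p*1000).round(1),round(f,3))
    for l in('limestone','mallet','chisel_a'): print(n,l,[([int(v) for v in q['rect']],round(q['confidence'],2)) for q in ctrl.look_for(n,l)][:2])
cv2.imwrite('pics/end.png',np.hstack([cv2.resize(D['top']['img'][180:280,245:345,::-1],(400,400),interpolation=cv2.INTER_CUBIC),cv2.resize(D['scene']['img'][165:265,210:310,::-1],(400,400),interpolation=cv2.INTER_CUBIC)]))
E
```

```text
clock: 30.35
position: [0.4482, -0.2663, 0.1576]
ee_rot: [[-0.966, 0.0, -0.257], [0.257, 0.001, -0.966], [-0.0, -1.0, -0.001]]
contact_force: [0.3, 0.6, -0.0]
gripper_width: -0.0003
top [582.3 -35.3 -83.2] 0.07
top limestone [([145, 196, 181, 225], 0.87)]
top mallet []
top chisel_a [([275, 111, 283, 183], 0.76)]
scene [579.  -37.  137.6] 0.239
scene limestone [([371, 251, 411, 274], 0.82)]
scene mallet [([175, 142, 204, 192], 0.96)]
scene chisel_a [([222, 256, 267, 307], 0.81), ([230, 182, 267, 210], 0.71)]
```

View pics/end.png

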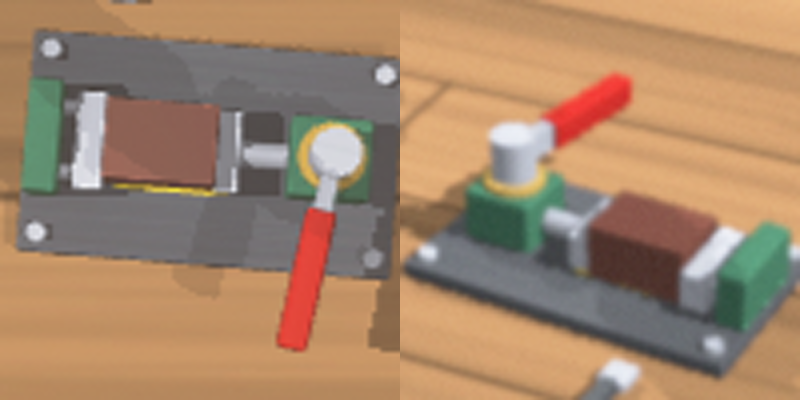

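```bash
python3 -c "
from plant import ctrl
print(ctrl.hand_in())"
```

```text
the job is handed in; nothing more can be done
None
```

I set the granite block in the nest, released it, pushed the lever clockwise to its end stop, then took the hand away and handed the job in at about 30 s.

**Lever:** the stop came about 9° past the clamp's -x. I leaned on it at 16 to 19 N along the push, about 20 N in total, for just over half a second. The highest reading was about 20 N, though I only read the force between moves.

**Last checks:**
- The final picture shows the block between pad and jaw, with the lever turned round to its stop. From the top camera it lies 9 to 10 mm towards the jaw from the nest centre. The 5 mm of room plus about 4 mm of jaw travel predicts that, but the jaw travel itself was not measured.
- The limestone and the far chisel are where they were. The mallet was found in the scene view only, in its place. The chisel to the right of the clamp was not found in the last pictures; I only know that the fingers passed well above it.

**What disagreed:**
- **Reported height:** the tool tip looked about 35 mm higher in the camera pictures than its reported z. My first grasp therefore closed on top of the block and pressed it lightly (about 9 N). I then set the height from the pictures and contact forces, and the second grasp held.
- **Block angle:** the scene camera's last fit of the block was poor (0.24 cost, 8° yaw), probably because the pad and jaw hide part of it. The top camera gave -4.8° against the clamp's -4.2°, and I trusted that.

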